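# Tip the reference tile out of its nest and lay it on the viewing stand

## Task

The white reference tile lies flush in its blue nest, with no room for fingers beside it. Press the tile down at the end next to the red mark so that its other end tips up and stays up, take it by the raised end and lay it flat, white face up, on the grey viewing stand, centred between the two yellow lips and lengthwise along the stand. Do not drop the tile, and do not knock over the glass beaker.

Things in the scene. Friction and masses are not known exactly. Their poses are not given: they have to be found in the camera images.
- nest: fixed blue block 164 x 104 x 45 mm (x, y, z) with a pocket 124 x 64 mm in its top; origin under its centre on the worktop, z up, x along its length. A red bar is let into the rim at its -x end: the end to press. The walls round the pocket are 20 mm thick, rim 45 mm above the worktop.
- rocker (a joint): tilting steel floor under the tile, in rad: 0 level (top 33 mm above the worktop), up to 0.32 (stop) as the tile is pressed down at the red mark and its other end rises. Axle along nest y at nest x = -10 mm, 30 mm above the worktop. Stiff hinge (0.12 N m friction): 4 to 6 N at press_end turn it, and it stays where it is left, tile on it. Pressing the other end does nothing.
- press_end (a point): point on the tile's top face when level, where to press, 16 mm in from the tile's end at the red mark and 34 mm from the pivot (nest x = -44 mm, 45 mm above the worktop); fixed to the nest. Pressing it down about 10 mm tips the floor by 0.3 rad.
- lift_end (a point): point above the other end at rim height (nest x = +46 mm, 45 mm above the worktop); fixed to the nest. With the floor at 0.3 rad the tile's top stands about 16 mm proud of the rim here (20 mm at its very end), its side faces free to be pinched over the last 25 mm.
- tile: loose white ceramic tile in an aluminium backing, 120 x 60 x 12 mm (x, y, z), about 0.15 kg; origin at the centre of its underside, z up out of the white face, x along its length. At the start it lies in the nest, top flush with the rim, 2 mm of gap all round, its x axis along the nest's.
- stand: fixed viewing stand; origin under its centre on the worktop, x along its length. Grey base 150 x 90 x 8 mm, on it an aluminium bridge 150 mm long, only 40 mm wide, top 30 mm above the worktop, with a black rubber facing (the tile overhangs it 10 mm at each long side, so fingers can pass beside it). Yellow lips 6 mm high across both ends, 138 mm apart inside.
- stand_top (a point): centre of the bridge's top face, 30 mm above the worktop, axes as the stand's: the tile's origin belongs here. Either end of the tile may point either way.
- beaker: glass beaker, 56 x 60 x 100 mm, standing loose at the back; origin at the centre of its foot, z up

How it is judged:
By the outcome, as a careful person would: the job done as asked, in the order asked, and still so for the second after the job is handed in, with the robot touching nothing.
It also fails if it takes over 43 s, if anything falls off the work surface, if the arm or the gripper's body presses on something with over 40 N, if the wrist force passes 120 N, or if a joint passes its speed limit or range.

## Robot

A 7-joint arm with a two-finger parallel gripper is mounted at the origin on a cart in front of the work surface, level with it; the furniture and walls round the work are solid. World frame = base frame: x ahead of the robot, y to its left, z up, the work surface at z = 0. Lengths are in mm, angles in rad, forces in N, time in s.
With the tool pointing down it reaches from about 400 to 875 mm from the base axis. Payload 4.4 kg.
Tool frame: the origin (TCP) lies midway between the tips of the shut fingers; the grasp point (between the pads) lies 19 mm behind it (ctrl.grip_point_offset is the distance from the TCP to the grasp point, in mm); z points along the fingers, y is the line along which they close (so a half turn about z gives the same grasp; the last joint's range is limited). The gripper opens to 85 mm and grips with 20 to 120 N. Pads are 22 mm wide; open, the fingers measure 114 mm over their backs; the gripper's body (76 mm by 85 mm) begins 54 mm behind the grasp point. The pads swing forward as they close: fully open they stand 13 mm farther back than shut.
Start: joints at [-0.066, 0.628, 0.038, 1.517, -0.027, 0.996, -0.02], TCP at [650.014, 0.027, 231.313] pointing down, gripper open.
Joint ranges: [-3.06, 3.06], [-0.37, 2.12], [-1.25, 1.32], [0.18, 2.47], [-1.1, 4.24], [0.23, 1.98], [-2.94, 2.94]. Speed limits (rad/s): [2.57, 2.57, 3.14, 3.14, 3.14, 3.14, 3.14].

## Interface

Orientations are given as [roll, pitch, yaw] about the fixed x, y, z axes, in that order (R = Rz(yaw) Ry(pitch) Rx(roll)).
In Python, from cell import ctrl, viewer, status, workorder gives the robot as it stands (ctrl), with the cameras (viewer), the readings (status) and the job (workorder).
- The arm moves only by the shell command python3 nudge.py FILE, which reads ROWS from the file FILE. ROWS is a JSON object whose key "increments" holds a list of rows, 1 to 12 of them, each of 7 numbers: dx, dy, dz in shares of the most that a row can go, 1 being 50 mm, then a rotation vector rx, ry, rz in a scale on which 1.0 is 4 rad, then the finger opening in mm; each row shifts and turns the commanded pose from where the row before left it, along the tool's axes as they then stand; what a row does not reach is not made up. A row lasts 1/10 s, in which the tool goes at most 50 mm and 0.15 rad, less where a joint would pass 70% of its speed; a pose out of reach is approached as far as the arm can. The fingers move at their own pace and stop on an object; the grip force is fixed at half the most. Time passes only in rows, so rows that do not move let the fingers close. It prints the time, the measured TCP pose, the force, the opening and the grip force at its end. Shift and turn numbers lie between -1 and 1, and a call with a number outside is refused. Input that does not fit is refused with a message, and nothing moves.
- status.read_state(): the state, without advancing time (a new reading comes with each control period).
- viewer.get_image(name): name is "scene" or "side" or "wrist"; returns the picture (480x640x3 uint8, blue, green, red); there is no depth.
- viewer.calibration(name): a dict with "fx", "fy", "cx", "cy" (pixels), "rvec" (rotation vector, rad) and "tvec" (3), from world to camera coordinates, as OpenCV has them; the wrist camera has in their place "hand_eye" (4x4, takes a point from camera to tool coordinates, whose origin is the TCP and whose axes are the flange's). Camera axes: x right, y down, z forward; pixel columns grow to the right and rows downward; lengths in mm; the calibration is good to about 2 mm. A picture is of the moment at which its call begins: read the wrist's pose just before it. calibration takes no time and is no camera call.
- workorder.finish_job(): hands the job in; it is judged then, once.
The state is a dict: "clock": time; "qpos": joint angles; "qd": joint speeds; "tau": joint torques, N m; "eef_pos": TCP position; "tool_rot": TCP orientation; "force": force on the tool from outside, world axes, zero at the start; "torque": the same for the moment, N m; "width": finger opening in mm; "gripper_force": force on a finger pad.
Only numpy, scipy, OpenCV 4.12 (cv2) and the standard library are available. Lean on these libraries where they do the work, as an engineer would, in place of code of your own. Each camera call takes 0.05 s, during which the arm holds its last target. There are 200 camera calls.

## Working session

There is one attempt and no reset: what is moved stays moved. The work goes in short steps, Python scripts to look and compute and a shell command to move; the robot and the scene stay as the last step left them, time stands still between calls to the robot, and variables do not carry over. Pictures are saved under pics/ and viewed, at most 10 in all, crops included, and the job is handed in when it is done.

```bash
ls; mkdir -p pics
cat > h.py <<'E'
import numpy as np, cv2
from cell import ctrl, viewer, status, workorder
from scipy.spatial.transform import Rotation as R
def cam(name, st=None):
    c=viewer.calibration(name); K=np.array([[c['fx'],0,c['cx']],[0,c['fy'],c['cy']],[0,0,1.]])
    if 'hand_eye' in c:
        T=np.eye(4); T[:3,:3]=R.from_euler('xyz',st['tool_rot']).as_matrix(); T[:3,3]=st['eef_pos']
        M=T@np.array(c['hand_eye']); return K,M[:3,:3],M[:3,3]
    Rm=cv2.Rodrigues(np.array(c['rvec'],float))[0]; return K,Rm.T,-Rm.T@np.array(c['tvec'],float).ravel()
def ray(cm,p):
    K,Rw,o=cm; d=Rw@np.linalg.inv(K)@np.array([p[0],p[1],1.]); return o,d/np.linalg.norm(d)
def onz(cm,p,z):
    o,d=ray(cm,p); return o+d*(z-o[2])/d[2]
def tri(cms,ps):
    A=np.zeros((3,3));b=np.zeros(3)
    for c,p in zip(cms,ps):
        o,d=ray(c,p);P=np.eye(3)-np.outer(d,d);A+=P;b+=P@o
    X=np.linalg.solve(A,b); return X,[np.linalg.norm((np.eye(3)-np.outer(d,d))@(X-o)) for o,d in (ray(c,p) for c,p in zip(cms,ps))]
E
python3 - <<'E'
from h import *
st=status.read_state(); print(st)
for n in ("scene","side","wrist"):
    im=viewer.get_image(n); cv2.imwrite(f"pics/{n}0.png",im); cm=cam(n,st); print(n,cm[2].round(),cm[1][:,2].round(2),cm[0][0,0])
E
```

```text
cell.py
nudge.py
pics
{'clock': 0.0, 'qpos': array([-0.06581427,  0.6293138 ,  0.03845257,  1.51839116, -0.02700568,
        0.99631886, -0.02001751]), 'qd': array([-0.00088198,  0.00047329,  0.00082921, -0.00142856, -0.0011054 ,
       -0.00095316,  0.00106816]), 'tau': array([-1.11932164e-03, -5.63405585e+01,  1.22606792e+00, -1.93450052e+01,
        1.09587883e-02,  1.05136272e-02, -8.84369996e-06]), 'eef_pos': array([6.49358049e+02, 3.30903314e-02, 2.30402846e+02]), 'tool_rot': array([-3.13967993e+00,  2.57415727e-05,  1.57078091e+00]), 'force': array([-0.2110019 , -0.11272892,  1.06612405]), 'torque': array([ 0.01751284,  0.03263752, -0.03297681]), 'gripper_force': 0.0, 'width': 85.58830867812921}
scene [ -62. -752.  455.] [ 0.64  0.66 -0.39] 503.12417284769435
side [291. 204. 825.] [ 0.35 -0.29 -0.89] 503.7539154729845
wrist [650.  73. 373.] [-0.   -0.29 -0.96] 384.8297228531819
```

View pics/scene0.png

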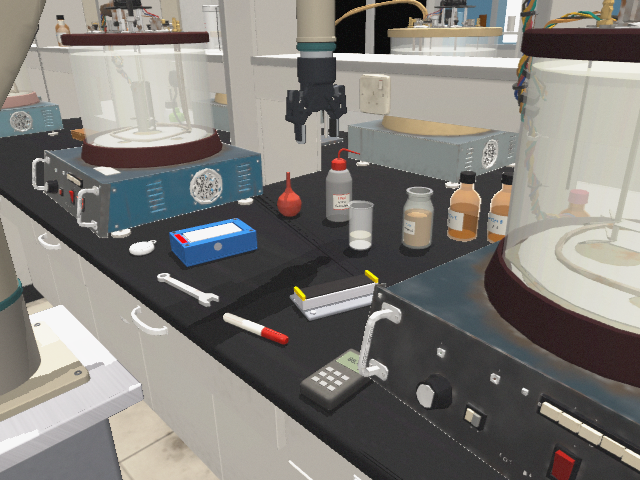

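View pics/side0.png

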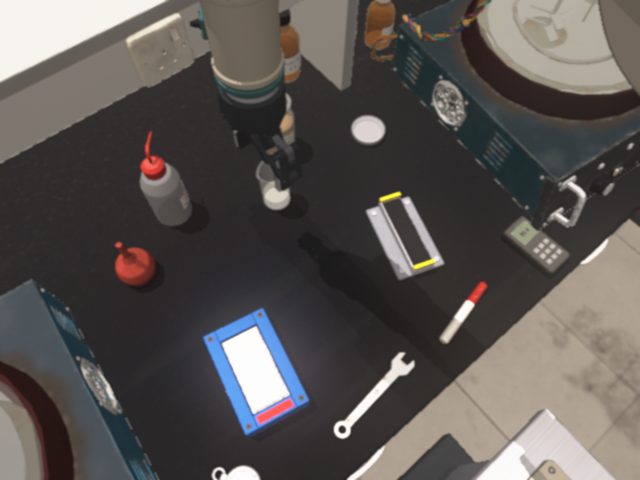

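View pics/wrist0.png

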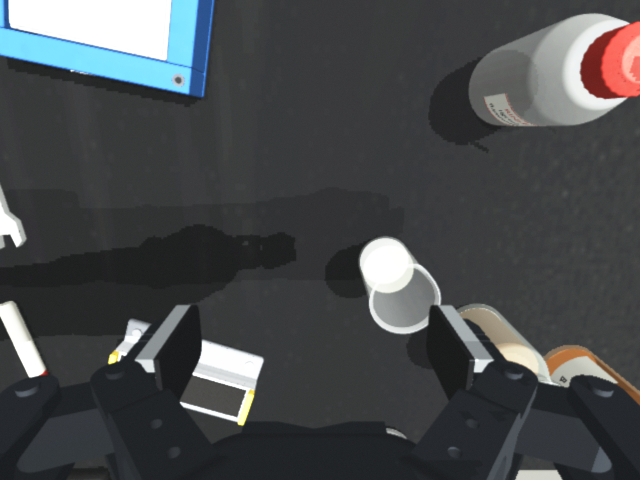

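Scene shows the nest at about (213,241) with the red bar at (181,239), stand lips at (300,293) and (371,277), beaker at (360,225). Side shows the nest at about (256,372) with red at (275,412), stand lips at (390,197) and (424,265), beaker at (275,190). Next I measure these.

```bash
cat > m.py <<'E'
from h import *
def mask(im,lo,hi,roi):
    hsv=cv2.cvtColor(im,cv2.COLOR_BGR2HSV); m=cv2.inRange(hsv,lo,hi); z=np.zeros_like(m); x0,y0,x1,y1=roi; z[y0:y1,x0:x1]=m[y0:y1,x0:x1]; return z
def quad(m):
    c=max(cv2.findContours(m,cv2.RETR_EXTERNAL,cv2.CHAIN_APPROX_NONE)[0],key=cv2.contourArea); h=cv2.convexHull(c)
    return cv2.approxPolyN(h,4,ensure_convex=True).reshape(-1,2).astype(float), cv2.contourArea(c)
def cen(m):
    n,l,s,c=cv2.connectedComponentsWithStats(m); i=np.argsort(-s[1:,4])+1; return c[i[:3]],s[i[:3],4]
E
python3 - <<'E'
from m import *
sc=cv2.imread('pics/scene0.png');sd=cv2.imread('pics/side0.png'); cs,cd=cam('scene'),cam('side')
W=((0,0,170),(180,60,255)); Y=((20,120,120),(35,255,255)); Rd=((170,120,100),(180,255,255)); 
rs=(165,215,265,270); rd=(200,305,312,438)
for nm,im,c,r in(('scene',sc,cs,rs),('side',sd,cd,rd)):
    q,a=quad(mask(im,*W,r)); print(nm,'tile',a,q.round().tolist()); P=np.array([onz(c,p,45) for p in q]); print(P.round(1)[:,:2].tolist(), np.linalg.norm(P-np.roll(P,1,0),axis=1).round(1),P.mean(0).round(1))
    print('red',cen(mask(im,*Rd,r)), 'yel',cen(mask(im,*Y,(280,265,385,305) if nm=='scene' else (370,185,445,275))))
q,a=quad(mask(sd,(100,100,80),(125,255,255),rd)); P=np.array([onz(cd,p,45) for p in q]);print('blue',q.tolist(),P.round(1)[:,:2].tolist(), np.linalg.norm(P-np.roll(P,1,0),axis=1).round(1),P.mean(0).round(1))
E
```

```text
scene tile 488.5 [[242.0, 230.0], [190.0, 242.0], [181.0, 233.0], [231.0, 222.0]]
[[530.0, 121.0], [413.1, 144.2], [426.0, 203.8], [542.1, 180.9]] [ 61.1 119.1  61.  118.4] [477.8 162.5  45. ]
red (array([[181.81818182, 237.27272727],
       [177.5       , 238.5       ]]), array([11,  8], dtype=int32)) yel (array([[371.14444444, 275.91111111],
       [299.46590909, 293.01136364]]), array([90, 88], dtype=int32))
side tile 3117.0 [[290.0, 395.0], [253.0, 415.0], [220.0, 343.0], [257.0, 325.0]]
[[412.0, 145.6], [423.9, 205.2], [543.2, 182.1], [530.2, 120.1]] [120.9  60.8 121.5  63.4] [477.3 163.3  45. ]
red (array([[274.57446809, 410.72340426]]), array([94], dtype=int32)) yel (array([[389.66666667, 196.43333333],
       [423.27826087, 263.79130435]]), array([120, 115], dtype=int32))
blue [[311.0, 402.0], [246.0, 439.0], [201.0, 336.0], [263.0, 306.0]] [[384.3, 127.6], [403.6, 232.3], [571.3, 199.0], [549.6, 93.8]] [168.8 106.5 170.9 107.4] [477.2 163.2  45. ]
```

Run:
```python
from m import *
cs,cd=cam('scene'),cam('side')
for n,a,b in (('t',(242,230),(290,395)),('t',(242,230),(257,325)),('t',(190,242),(290,395)),('t',(181,233),(253,415)),('t',(231,222),(220,343)),('tc',(211.1,231.6),(255,369)),('ylo',(371.14,275.91),(389.67,196.43)),('ynear',(299.47,293.01),(423.28,263.79))):
    X,e=tri((cs,cd),(a,b)); print(n,X.round(1),np.round(e,1))
for z in (33,36): print([onz(cd,p,z).round(1)[:2].tolist() for p in((389.67,196.43),(423.28,263.79))],[onz(cs,p,z).round(1)[:2].tolist() for p in((371.14,275.91),(299.47,293.01))])
sd=cv2.imread('pics/side0.png');q,a=quad(mask(sd,(0,0,0),(180,255,60),(382,195,432,268)));print('rubber',q.tolist(),a);P=np.array([onz(cd,p,30) for p in q]);print(P.round(1).tolist(),P.mean(0))
# beaker foot/extents
for p in ((275,200),(277,205)): print('beaker',onz(cd,p,0).round())
print(onz(cs,(360,248),0).round())
```

```text
t [460.5 117.3  50.4] [56.3 56.3]
t [529.8 120.3  45.4] [0.3 0.3]
t [412.8 145.2  44.5] [0.8 0.8]
t [425.1 204.7  44.6] [1.2 1.2]
t [543.2 182.2  44.4] [0.2 0.2]
tc [476.6 163.3  44.7] [0.4 0.4]
ylo [ 577.2 -215.2   32.4] [0.2 0.2]
ynear [ 441.8 -167.9   31.6] [0.3 0.3]
[[576.9, -214.8], [441.2, -167.1]] [[576.6, -215.9], [440.6, -169.8]]
[[575.8, -213.2], [440.7, -165.7]] [[572.1, -219.7], [437.0, -173.9]]
rubber [[431.0, 195.0], [431.0, 235.0], [402.0, 196.0], [402.0, 195.0]] 420.5
[[532.0, -278.2, 30.0], [473.0, -218.7, 30.0], [564.3, -234.8, 30.0], [565.8, -236.3, 30.0]] [ 533.77776833 -241.99208121   30.        ]
beaker [721. -56.   0.]
beaker [709. -53.   0.]
[714. -66.   0.]
```

Units first: shifts go in shares of 50 mm and turns go in shares of 4 rad. So -30.9 mm is -0.618, 24.6 mm is 0.492, -0.1373 rad is -0.0343.

```bash
echo '{"increments":[[0.492, -0.618, 0.36, 0, 0, 0, 0], [0.492, -0.618, 0.36, 0, 0, 0, 0], [0.492, -0.618, 0.36, 0, 0, 0, 0], [0.492, -0.618, 0.36, 0, 0, 0, 0], [0.492, -0.618, 0.36, 0, 0, 0, 0], [0.492, -0.618, 0.36, 0, 0, 0, 0], [0.492, -0.618, 0.36, 0, 0, 0, 0], [0, 0, 0, 0, 0, -0.0343, 0], [0, 0, 0, 0, 0, -0.0343, 0], [0, 0, 0, 0, 0, -0.0343, 0], [0, 0, 0, 0, 0, -0.0343, 0], [0, 0, 0, 0, 0, -0.0343, 0]]}' > mv.in && python3 nudge.py mv.in; echo '{"increments":[[0, 0, 0, 0, 0, -0.0343, 0], [0, 0, 0, 0, 0, -0.0343, 0], [0, 0, 0, 0, 0, -0.0343, 0], [0, 0, 0, 0, 0, -0.0343, 0], [0, 0, 0, 0, 0, -0.0343, 0], [0, 0, 0, 0, 0, 0, 0], [0, 0, 0, 0, 0, 0, 0]]}' > mv.in && python3 nudge.py mv.in
cat > to.py <<'E'
import sys; from h import *
# usage: to.py x y z roll pitch yaw -> delta in tool axes
t=np.array(eval(sys.argv[1]),float); s=status.read_state(); A=R.from_euler('xyz',s['tool_rot']); B=R.from_euler('xyz',t[3:])
print('d',A.inv().apply(t[:3]-s['eef_pos']).round(1),'rv',(A.inv()*B).as_rotvec().round(3), 'pose',s['eef_pos'].round(1),s['tool_rot'].round(3),'F',s['force'].round(1),'q',s['qpos'].round(2),s['clock'])
E
python3 to.py '[433.9,171.9,60,3.1416,0,2.944]'
```

```text
clock: 1.35
eef_pos: [433.7, 172.3, 105.2]
tool_rot: [-3.141, 0.0, 2.263]
force: [-0.4, 0.5, 0.5]
width: 0.1
gripper_force: 0.0
clock: 2.05
eef_pos: [433.7, 172.1, 105.2]
tool_rot: [3.142, -0.0, 2.94]
force: [-0.3, -0.8, 0.3]
width: 0.5
gripper_force: 0.0
d [-0.2 -0.2 45.2] rv [ 0.    -0.    -0.004] pose [433.7 172.1 105.2] [ 3.142 -0.     2.94 ] F [-0.3 -0.8  0.3] q [-0.21  0.6  -0.33  2.13  0.41  0.48  0.51] 2.05
```

Scaled: 15 mm is 0.3, 8 mm is 0.16.

```bash
echo '{"increments":[[0, 0, 0.3, 0, 0, 0, 0], [0, 0, 0.3, 0, 0, 0, 0], [0, 0, 0.3, 0, 0, 0, 0], [0, 0, 0.16, 0, 0, 0, 0], [0, 0, 0.08, 0, 0, 0, 0], [0, 0, 0.04, 0, 0, 0, 0], [0, 0, 0.04, 0, 0, 0, 0], [0, 0, 0.04, 0, 0, 0, 0], [0, 0, 0, 0, 0, 0, 0]]}' > mv.in && python3 nudge.py mv.in; python3 to.py '[433.9,171.9,36,3.1416,0,2.944]'
```

```text
clock: 2.95
eef_pos: [433.0, 172.6, 42.7]
tool_rot: [3.141, -0.001, 2.944]
force: [-1.1, 0.7, 2.5]
width: 0.4
gripper_force: 1.3
d [-1.  -0.5  6.7] rv [ 0.    -0.001  0.   ] pose [433.  172.6  42.7] [ 3.141e+00 -1.000e-03  2.944e+00] F [-1.1  0.7  2.5] q [-0.28  0.72 -0.23  2.16  0.5   0.32  0.44] 2.95
```

Scaled: 1.5 mm is 0.03.

```bash
echo '{"increments":[[0, 0, 0.03, 0, 0, 0, 0], [0, 0, 0.03, 0, 0, 0, 0], [0, 0, 0.03, 0, 0, 0, 0], [0, 0, 0, 0, 0, 0, 0]]}' > mv.in && python3 nudge.py mv.in;echo '{"increments":[[0, 0, 0.02, 0, 0, 0, 0], [0, 0, 0.01, 0, 0, 0, 0], [0, 0, 0, 0, 0, 0, 0]]}' > mv.in && python3 nudge.py mv.in
python3 - <<'E'
from m import *
sd=viewer.get_image('side');s=status.read_state();w=viewer.get_image('wrist')
cv2.imwrite('pics/1.png',np.hstack([cv2.resize(sd[290:440,190:330],(560,600)),cv2.resize(w,(240,180))[:,:240].copy() if 0 else cv2.copyMakeBorder(cv2.resize(w,(240,180)),0,420,0,0,cv2.BORDER_CONSTANT)]))
E
```

```text
clock: 3.35
eef_pos: [431.7, 172.7, 38.1]
tool_rot: [-3.141, -0.002, 2.945]
force: [-5.3, 2.2, 5.2]
width: -0.1
gripper_force: 3.3
clock: 3.65
eef_pos: [431.4, 172.8, 36.6]
tool_rot: [-3.141, -0.003, 2.945]
force: [-5.9, 2.5, 5.1]
width: -0.0
gripper_force: 3.6
```

View pics/1.png

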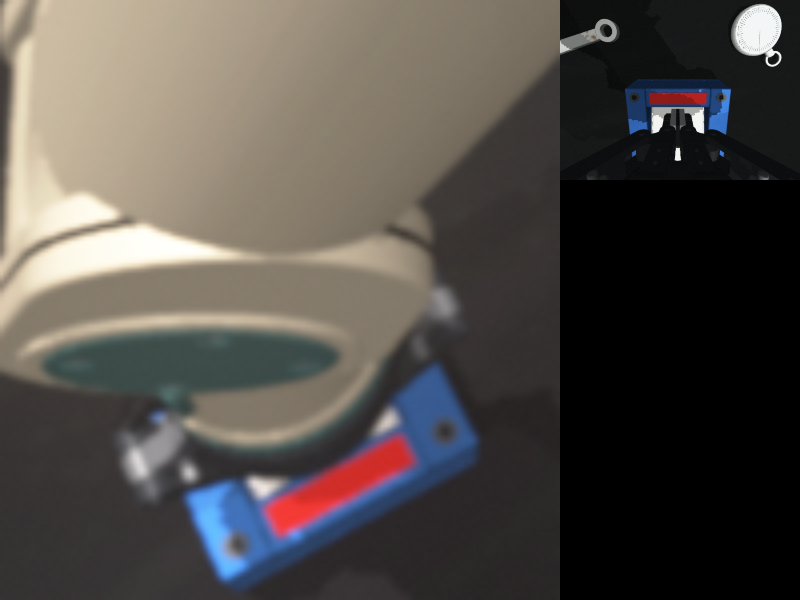

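The picture shows the nest mostly hidden by the wrist; fingers on the white tile next to the red bar. Force is 5 N, so it is turning. Pressing a little further, until the stop shows.

Scaled: 1 mm is 0.02, -0.5 mm is -0.01.

```bash
echo '{"increments":[[-0.01, 0, 0.02, 0, 0, 0, 0], [-0.01, 0, 0, 0, 0, 0, 0]]}' > mv.in && python3 nudge.py mv.in;echo '{"increments":[[-0.01, 0, 0.02, 0, 0, 0, 0], [-0.01, 0, 0, 0, 0, 0, 0]]}' > mv.in && python3 nudge.py mv.in; python3 to.py '[433.9,171.9,36,3.1416,0,2.944]'
```

```text
clock: 3.95
eef_pos: [431.7, 172.6, 35.5]
tool_rot: [-3.14, -0.004, 2.945]
force: [-8.2, 3.3, 8.4]
width: -0.4
gripper_force: 5.1
clock: 4.15
eef_pos: [431.7, 172.6, 35.2]
tool_rot: [-3.14, -0.005, 2.946]
force: [-12.5, 3.2, 17.9]
width: 0.2
gripper_force: 10.4
d [-2.3 -0.2 -0.8] rv [-0.002 -0.005  0.002] pose [431.7 172.6  35.2] [-3.14  -0.005  2.946] F [-12.5   3.2  17.9] q [-0.29  0.73 -0.22  2.16  0.51  0.3   0.43] 4.15
```

Scaled: -40 mm is -0.8, -25 mm is -0.5.

```bash
echo '{"increments":[[0, 0, -0.06, 0, 0, 0, 0], [0, 0, -0.5, 0, 0, 0, 0], [0, 0, -0.8, 0, 0, 0, 0], [0, 0, -0.8, 0, 0, 0, 85], [-0.8, 0, -0.24, 0, 0, 0, 85], [-0.8, 0, 0, 0, 0, 0, 85], [-0.24, 0, 0, 0, 0, 0, 85], [0, 0, 0, 0, 0, 0, 85]]}' > mv.in && python3 nudge.py mv.in
python3 - <<'E'
from m import *
sd=viewer.get_image('side');sc=viewer.get_image('scene');s=status.read_state();w=viewer.get_image('wrist')
np.save('s2.npy',s,allow_pickle=True); cv2.imwrite('pics/w2.png',w);cv2.imwrite('pics/sd2.png',sd);cv2.imwrite('pics/sc2.png',sc)
cv2.imwrite('pics/2.png',np.hstack([cv2.resize(w,(480,360)),cv2.resize(sc[200:280,160:270],(320,360),interpolation=cv2.INTER_NEAREST)]))
print(s['eef_pos'],s['tool_rot'],s['force'])
E
```

```text
clock: 4.95
eef_pos: [527.8, 152.5, 154.2]
tool_rot: [3.141, 0.001, 2.94]
force: [-0.1, 0.4, -0.4]
width: 72.5
gripper_force: 0.0
[524.36942721 153.7929274  153.82154136] [-3.14090622e+00 -1.98291616e-03  2.94402406e+00] [-0.75804692  0.07345259 -0.34134566]
```

View pics/2.png

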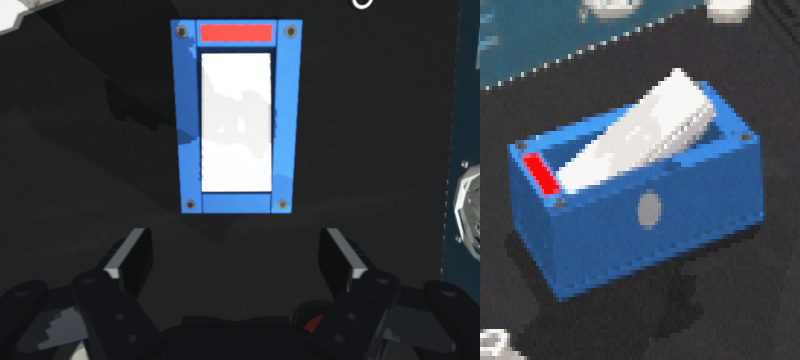

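Tile is tipped: wrist view shows its white face from about (268,72) to (361,255) full-size. Scene shows the raised top corners near (228,215) and (240,222). Triangulating.

```bash
python3 - <<'E'
from m import *
w=cv2.imread('pics/w2.png');s=np.load('s2.npy',allow_pickle=True).item()
# pose after the camera delays
cw,cs=cam('wrist',s),cam('scene')
q,a=quad(mask(w,(0,0,150),(180,60,255),(262,60,366,262)));print(q.tolist(),a)
hi=sorted(q,key=lambda p:-p[1])[:2]; hi=sorted(hi,key=lambda p:p[0]); print(hi)
for p in hi:
  for c in ((228,215.3),(240,221.8)): X,e=tri((cw,cs),(p,c)); print(X.round(1),np.round(e,1))
n=np.array([477.2,163.2]);u=np.array([np.cos(-.198),np.sin(-.198)]);v=np.array([-u[1],u[0]])
for z in (60,62,64): print(z,[((onz(cw,p,z)[:2]-n)@np.array([u,v]).T).round(1).tolist() for p in hi])
lo=sorted(q,key=lambda p:p[1])[:2];print('lo',[((onz(cw,p,31)[:2]-n)@np.array([u,v]).T).round(1).tolist() for p in lo])
E
python3 to.py '[524,153.8,80,3.1416,0,2.944]'
```

```text
[[361.0, 71.0], [361.0, 255.0], [269.0, 255.0], [269.0, 71.0]] 16801.0
[array([269., 255.]), array([361., 255.])]
[512.6 132.4  84.7] [7.2 7.2]
[527.3 124.4  63.7] [1.3 1.3]
[537.6 182.9  62.3] [0.5 0.5]
[555.5 180.1  38.3] [9.4 9.4]
60 [[56.6, -28.3], [56.6, 31.4]]
62 [[55.9, -28.0], [55.9, 31.2]]
64 [[55.3, -27.8], [55.2, 30.9]]
lo [[-57.3, 30.8], [-57.3, -27.8]]
d [-0.3 -0.2 73.8] rv [-0.001 -0.002  0.001] pose [523.9 154.1 153.8] [-3.141e+00 -2.000e-03  2.945e+00] F [-0.4  0.2  0.3] q [-0.06  0.61 -0.42  1.88  0.36  0.73  0.69] 5.1
```

```bash
python3 to.py '[513,157.6,87.6,3.1416,0.31,2.944]'
```

```text
d [11.3  1.4 66.2] rv [-0.001 -0.312  0.001] pose [523.9 154.1 153.8] [-3.141e+00 -2.000e-03  2.945e+00] F [-0.4  0.2  0.3] q [-0.06  0.61 -0.42  1.88  0.36  0.73  0.69] 5.1
```

Scaled: 22 mm is 0.44, 3.8 mm is 0.076, -0.104 rad is -0.026.

```bash
echo '{"increments":[[0.076, 0.01, 0.44, 0, 0, 0, 85], [0.076, 0.01, 0.44, 0, 0, 0, 85], [0.076, 0.01, 0.44, 0, 0, 0, 85], [0, 0, 0, 0, -0.026, 0, 85], [0, 0, 0, 0, -0.026, 0, 85], [0, 0, 0, 0, -0.026, 0, 85], [0, 0, 0, 0, 0, 0, 85], [0, 0, 0, 0, 0, 0, 85]]}' > mv.in && python3 nudge.py mv.in;  python3 to.py '[526.5,154.9,44.8,3.1416,0.31,2.944]'
python3 - <<'E'
from m import *
s=status.read_state();w=viewer.get_image('wrist');sc=viewer.get_image('scene')
cv2.imwrite('pics/3.png',np.hstack([cv2.resize(w,(480,360)),cv2.resize(sc[180:280,160:270],(320,360),interpolation=cv2.INTER_NEAREST)]))
E
```

```text
clock: 5.9
eef_pos: [514.9, 153.9, 88.2]
tool_rot: [-3.129, 0.242, 2.945]
force: [-0.5, -0.9, -0.5]
width: 84.9
gripper_force: 0.0
d [-0.5  3.8 44.8] rv [-0.012 -0.068  0.001] pose [514.9 153.9  88.2] [-3.129  0.242  2.945] F [-0.5 -0.9 -0.5] q [-0.4   0.64 -0.06  2.15  0.85  0.26  0.11] 5.9
```

View pics/3.png

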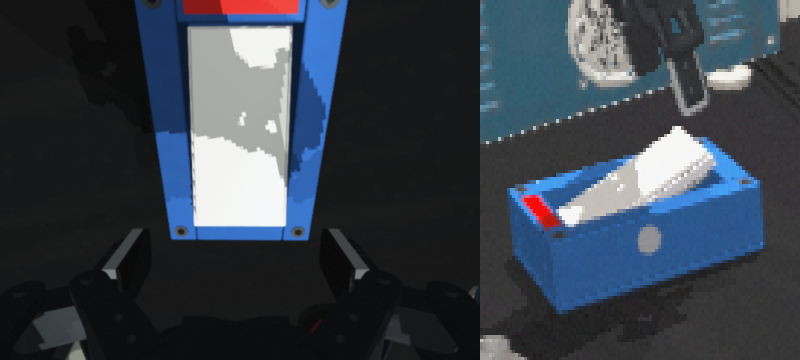

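Wrist view shows the open fingers straddling the tile's end; joint 6 nears its limit at this lean, so I'll grip with a smaller lean (0.1).

Scaled: 0.1 rad is 0.025.

```bash
echo '{"increments":[[0, 0, 0, 0, 0.025, 0, 85], [0, 0, 0, 0, 0.025, 0, 85], [0, 0, 0, 0, 0, 0, 85], [0, 0, 0, 0, 0, 0, 85]]}' > mv.in && python3 nudge.py mv.in;  python3 to.py '[522.6,155.6,62,3.1416,0.1,2.944]'
```

```text
clock: 6.4
eef_pos: [516.7, 150.7, 86.8]
tool_rot: [-3.128, 0.058, 2.935]
force: [0.5, -0.0, -0.3]
width: 84.8
gripper_force: 0.0
d [-3.3  6.4 25. ] rv [-0.015 -0.042 -0.009] pose [516.7 150.7  86.8] [-3.128  0.058  2.935] F [ 0.5 -0.  -0.3] q [-0.09  0.7  -0.42  1.99  0.63  0.55  0.41] 6.4
```

Scaled: 8 mm is 0.16, 2.1 mm is 0.042, -0.014 rad is -0.0035.

```bash
echo '{"increments":[[-0.022, 0.042, 0.16, -0.0013, -0.0035, -0.0008, 85], [-0.022, 0.042, 0.16, -0.0013, -0.0035, -0.0008, 85], [-0.022, 0.042, 0.16, -0.0013, -0.0035, -0.0008, 85], [0, 0, 0, 0, 0, 0, 85], [0, 0, 0, 0, 0, 0, 85]]}' > mv.in && python3 nudge.py mv.in;  python3 to.py '[522.6,155.6,42,3.1416,0.1,2.944]'
```

```text
clock: 6.9
eef_pos: [521.1, 157.9, 63.6]
tool_rot: [-3.14, 0.099, 2.951]
force: [0.5, -0.0, 0.1]
width: 84.8
gripper_force: 0.0
d [ 0.2 -1.9 21.6] rv [-0.001 -0.001  0.007] pose [521.1 157.9  63.6] [-3.14   0.099  2.951] F [ 0.5 -0.   0.1] q [-0.16  0.72 -0.34  2.02  0.71  0.43  0.33] 6.9
```

Scaled: 8 mm is 0.16, 7 mm is 0.14.

```bash
echo '{"increments":[[0, -0.038, 0.16, 0, 0, 0, 85], [0, 0, 0.14, 0, 0, 0, 85], [0, 0, 0.12, 0, 0, 0, 85], [0, 0, 0, 0, 0, 0, 85]]}' > mv.in && python3 nudge.py mv.in;  python3 to.py '[522.6,155.6,42,3.1416,0.1,2.944]'
python3 - <<'E'
from m import *
s=status.read_state();w=viewer.get_image('wrist');sc=viewer.get_image('scene')
cv2.imwrite('pics/4.png',np.hstack([cv2.resize(w,(400,300)),cv2.resize(sc[180:280,180:280],(400,300),interpolation=cv2.INTER_CUBIC)]))
E
```

```text
clock: 7.3
eef_pos: [523.4, 154.7, 41.5]
tool_rot: [-3.14, 0.098, 2.949]
force: [0.6, 0.8, -0.7]
width: 85.5
gripper_force: 0.0
d [ 0.9  0.7 -0.6] rv [-0.001 -0.002  0.005] pose [523.4 154.7  41.5] [-3.14   0.098  2.949] F [ 0.6  0.8 -0.7] q [-0.18  0.76 -0.3   2.03  0.74  0.39  0.3 ] 7.3
```

View pics/4.png

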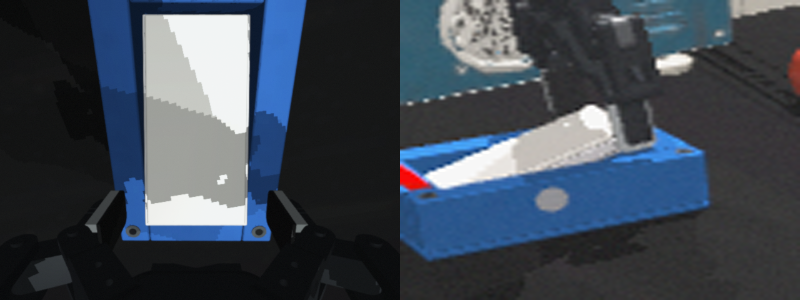

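Fingers straddle the raised end, pads beside its last ~20 mm (the scene overhang is parallax). Closing.

Scaled: 0.5 mm is 0.01.

```bash
echo '{"increments":[[0, 0.01, 0, 0, 0, 0, 60], [0, 0, 0, 0, 0, 0, 50], [0, 0, 0, 0, 0, 0, 50], [0, 0, 0, 0, 0, 0, 50], [0, 0, 0, 0, 0, 0, 50], [0, 0, 0, 0, 0, 0, 50]]}' > mv.in && python3 nudge.py mv.in; echo '{"increments":[[0, 0, -0.08, 0, 0, 0, 50], [0, 0, -0.12, 0, 0, 0, 50], [0, 0, -0.2, 0, 0, 0, 50], [0, 0, -0.3, 0, 0, 0, 50], [0, 0, -0.4, 0, 0, 0, 50], [0, 0, -0.4, 0, 0, 0, 50], [0, 0, 0, 0, 0, 0, 50]]}' > mv.in && python3 nudge.py mv.in;python3 - <<'E'
from m import *
s=status.read_state();w=viewer.get_image('wrist');sc=viewer.get_image('scene')
cv2.imwrite('pics/5.png',np.hstack([cv2.resize(w,(400,300)),cv2.resize(sc[130:280,170:320],(400,400),interpolation=cv2.INTER_CUBIC)[:300]]))
print(s['qpos'].round(2))
E
```

```text
clock: 8.0
eef_pos: [524.2, 155.7, 42.9]
tool_rot: [-3.141, 0.1, 2.949]
force: [0.6, 0.2, 3.8]
width: 58.4
gripper_force: 66.6
clock: 8.7
eef_pos: [517.1, 158.0, 119.8]
tool_rot: [3.14, 0.102, 2.949]
force: [0.0, 0.2, -1.1]
width: 58.6
gripper_force: 66.3
[-0.09  0.63 -0.44  2.    0.62  0.55  0.4 ]
```

View pics/5.png

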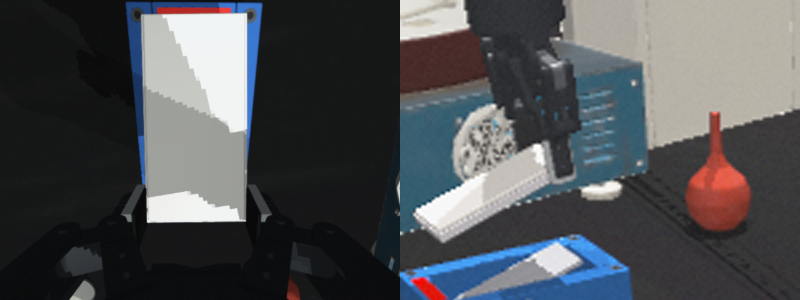

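Wrist view shows the tile gripped, its near end at about (235..394, 355) full-size; scene shows it lifted clear, low end toward the robot. Now the tile's pose in the tool frame, and a better stand pose.

```bash
cat > tp.py <<'E'
from m import *
def tilepose(w,roi):
    c=viewer.calibration('wrist'); K=np.array([[c['fx'],0,c['cx']],[0,c['fy'],c['cy']],[0,0,1.]]); H=np.array(c['hand_eye'])
    q,a=quad(mask(w,(0,0,90),(180,60,255),roi)); q=q[np.lexsort((q[:,0],q[:,1]>200))]  # far L,R, near L,R
    # tile coords: origin centre of top face, x from held end to far end? use: X along tool x
    obj=np.array([[60,-30,0],[60,30,0],[-60,-30,0],[-60,30,0]],float)
    q=np.vstack([sorted(q[:2],key=lambda p:p[0]),sorted(q[2:],key=lambda p:p[0])])
    out=[]
    for s in (1,-1):
        o=obj*[1,s,1]; ok,rv,tv,er=cv2.solvePnPGeneric(o,q,K,None,flags=cv2.SOLVEPNP_IPPE)
        for r,t,e in zip(rv,tv,er):
            Rm=H[:3,:3]@cv2.Rodrigues(r)[0]; p=H[:3,:3]@t.ravel()+H[:3,3]; out.append((float(e.item()),p.round(1).tolist(),Rm.round(3).tolist()))
    return q,sorted(out,key=lambda x:x[0])
E
cat > use.py <<'E'
from tp import *
s=status.read_state();w=viewer.get_image('wrist');sc=viewer.get_image('scene');cv2.imwrite('pics/w5.png',w);cv2.imwrite('pics/sc5.png',sc);np.save('s5.npy',s,allow_pickle=True)
q,o=tilepose(w,(215,10,405,365));print(q.tolist());[print(x) for x in o[:3]]
print(s['eef_pos'],s['tool_rot'])
E
python3 use.py
```

```text
[[225.0, 22.0], [405.0, 15.0], [234.0, 356.0], [393.0, 354.0]]
(6.383646333085112, [43.3, 1.8, -9.2], [[0.999, -0.0, -0.033], [0.004, -0.991, 0.136], [-0.033, -0.136, -0.99]])
(6.383646333085124, [43.3, 1.8, -9.2], [[0.999, 0.0, 0.033], [0.004, 0.991, -0.136], [-0.033, 0.136, 0.99]])
(6.968637093797659, [54.0, 0.1, -7.8], [[0.924, 0.047, -0.379], [0.004, 0.991, 0.134], [0.382, -0.126, 0.916]])
[516.29082773 156.93235233 117.49245313] [-3.1411097   0.0994282   2.94900713]
```

Run:
```python
from tp import *
w=cv2.imread('pics/w5.png');s=np.load('s5.npy',allow_pickle=True).item()
for lo,sat,roi in ((110,40,(222,20,403,362)),(130,30,(226,20,400,362))):
    import m
    mk=mask(w,(0,0,lo),(180,sat,255),roi); mk=cv2.morphologyEx(mk,cv2.MORPH_OPEN,np.ones((7,7)))
    print(quad(mk)[0].tolist(), [ (np.flatnonzero(mk[y])[[0,-1]]).tolist() for y in (40,100,200,300,340)], [(np.flatnonzero(mk[:,x])[[0,-1]]).tolist() for x in (250,300,350,385)])
```

```text
[[393.0, 355.0], [234.0, 355.0], [225.0, 22.0], [396.0, 21.0]] [[226, 394], [227, 394], [230, 394], [234, 393], [235, 392]] [[22, 355], [22, 355], [22, 354], [21, 354]]
[[393.0, 355.0], [235.0, 355.0], [224.0, 23.0], [395.0, 21.0]] [[226, 394], [228, 394], [231, 394], [234, 390], [235, 390]] [[23, 355], [22, 355], [22, 354], [21, 354]]
```

Run:
```python
from tp import *
s=np.load('s5.npy',allow_pickle=True).item()
c=viewer.calibration('wrist');K,Rw,ow=cam('wrist',s);H=np.array(c['hand_eye'])
q=np.array([[225.5,22],[395.3,21.5],[235,355],[393,354.7]])
obj=np.array([[60,30,0],[60,-30,0],[-60,30,0],[-60,-30,0]],float)
for o in (obj,obj*[1,-1,1]):
  ok,rv,tv,er=cv2.solvePnPGeneric(o,q,K,None,flags=cv2.SOLVEPNP_IPPE)
  for r,t,e in zip(rv,tv,er): print(e,(H[:3,:3]@t.ravel()+H[:3,3]).round(1),(H[:3,:3]@cv2.Rodrigues(r)[0]).round(3).tolist())
# scene: far & near top corners by triangulation, projecting the PnP guess
cs=cam('scene');sc=cv2.imread('pics/sc5.png')
from itertools import product
mk=mask(sc,(0,0,130),(180,50,255),(170,180,232,224));print(quad(mk))
cv2.imwrite('pics/6.png',cv2.resize(sc[165:235,165:245],(800,560 if 0 else 600),interpolation=cv2.INTER_CUBIC))
```

```text
[3.82782153] [48.6  1.2 -4.1] [[0.974, 0.024, 0.224], [-0.01, -0.989, 0.149], [0.225, -0.148, -0.963]]
[4.1866948] [45.8 -0.6 -4.7] [[0.993, -0.026, 0.115], [-0.01, -0.99, -0.141], [0.117, 0.138, -0.983]]
[3.82782153] [48.6  1.2 -4.1] [[0.974, -0.024, -0.224], [-0.01, 0.989, -0.149], [0.225, 0.148, 0.963]]
[4.1866948] [45.8 -0.6 -4.7] [[0.993, 0.026, -0.115], [-0.01, 0.99, 0.141], [0.117, -0.138, 0.983]]
(array([[223., 180.],
       [231., 198.],
       [164., 232.],
       [191., 180.]]), 1075.5)
```

View pics/6.png

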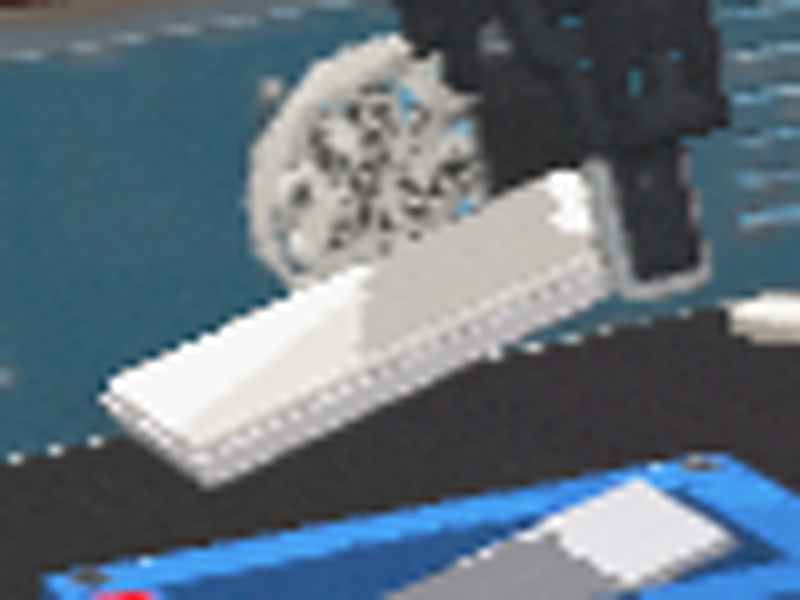

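Crop shows the tile's low-end top corners at scene pixels (175.3,211.7) and (185.5,217.5), held end's far corner near (223,184.5), tile tilted low end toward the robot.

Run:
```python
from tp import *
s=np.load('s5.npy',allow_pickle=True).item()
cw,cs=cam('wrist',s),cam('scene');A=R.from_euler('xyz',s['tool_rot'])
for n,a,b in (('loR',(395.3,21.5),(175.3,211.7)),('loL',(225.5,22),(185.5,217.5)),('hiR',(393,354.7),(223,184.5))):
    X,e=tri((cw,cs),(a,b));print(n,X.round(1),np.round(e,1),'tool',A.inv().apply(X-s['eef_pos']).round(1))
# expectation: held end, tilt
```

```text
loR [419.2 205.9  96. ] [1.2 1.2] tool [106.3  29.5  11. ]
loL [409.1 146.9 100.1] [2.1 2.1] tool [104.5 -30.4   7. ]
hiR [531.7 185.  135.6] [1.1 1.1] tool [-11.6  30.5 -17. ]
```

```bash
cat > goal.py <<'E'
import sys; from h import *
up=float(sys.argv[1]); O=np.array([509.2,-191.3,30+up])+np.array(eval(sys.argv[2]) if len(sys.argv)>2 else [0,0,0]); rot=[np.pi,-0.219,2.806]
t=np.r_[O-R.from_euler('xyz',rot).apply([44.3,0,7.7]),rot]; print('target',t.round(2).tolist())
s=status.read_state(); A=R.from_euler('xyz',s['tool_rot']); B=R.from_euler('xyz',rot)
print('d',A.inv().apply(t[:3]-s['eef_pos']).round(1),'d_goalaxes',B.inv().apply(t[:3]-s['eef_pos']).round(1),'rv',(A.inv()*B).as_rotvec().round(3),'pose',s['eef_pos'].round(1),s['tool_rot'].round(3),'q6',s['qpos'][5].round(2),'w',s['width'].round(1),s['force'].round(1))
E
python3 goal.py 80
```

```text
target [551.61, -206.09, 107.89, 3.14, -0.22, 2.81]Traceback (most recent call last):
  File "goal.py", line 5, in <module>
    print('d',A.inv().apply(t[:3]-s['eef_pos']).round(1),'d_goalaxes',B.inv().apply(t[:3]-s['eef_pos']).round(1),'rv',(A.inv()*B).as_rotvec().round(3),'pose',s['eef_pos'].round(1),s['tool_rot'].round(3),'q6',s['qpos'][5].round(2),'w',s['width'].round(1),s['force'].round(1))
                                                                                                                                                                                                                                          ^^^^^^^^^^^^^^^^
AttributeError: 'float' object has no attribute 'round'
```

Scaled: -20 mm is -0.4, 0.08 rad is 0.02.

```bash
sed -i "s/s\['width'\].round(1)/round(s['width'],1)/;s/s\['qpos'\]\[5\].round(2)/round(float(s['qpos'][5]),2)/" goal.py; echo '{"increments":[[0, 0, -0.4, 0, 0, 0, 50], [0, 0, 0, 0, 0.02, 0.0088, 50], [0, 0, 0, 0, 0.02, 0.0088, 50], [0, 0, 0, 0, 0.02, 0.0088, 50], [0, 0, 0, 0, 0.0198, 0.0095, 50], [0, 0, 0, 0, 0, 0, 50]]}' > mv.in && python3 nudge.py mv.in; python3 goal.py 80
```

```text
clock: 9.5
eef_pos: [516.3, 155.6, 134.9]
tool_rot: [-3.131, -0.221, 2.8]
force: [0.1, -1.0, -1.7]
width: 58.3
gripper_force: 66.1
target [551.61, -206.09, 107.89, 3.14, -0.22, 2.81]
d [-156.6 -329.1   -3.9] d_goalaxes [-154.7 -329.9   -6.7] rv [-0.01  -0.002 -0.006] pose [516.3 155.6 134.9] [-3.131 -0.221  2.8  ] q6 0.95 w 58.3 [ 0.1 -1.  -1.7]
```

Scaled: -31 mm is -0.62, -16 mm is -0.32.

```bash
echo '{"increments":[[-0.16, -0.32, 0, 0, 0, 0, 50], [-0.3, -0.62, 0, 0, 0, 0, 50], [-0.3, -0.62, 0, 0, 0, 0, 50], [-0.3, -0.62, 0, 0, 0, 0, 50], [-0.3, -0.62, 0, 0, 0, 0, 50], [-0.3, -0.62, 0, 0, 0, 0, 50], [-0.3, -0.62, 0, 0, 0, 0, 50], [-0.3, -0.62, 0, 0, 0, 0, 50], [-0.3, -0.62, 0, 0, 0, 0, 50], [-0.3, -0.62, 0, 0, 0, 0, 50], [-0.16, -0.32, 0, 0, 0, 0, 50], [-0.08, -0.2, -0.08, 0, 0, 0, 50]]}' > mv.in && python3 nudge.py mv.in;echo '{"increments":[[0, 0, 0, 0, 0, 0, 50], [0, 0, 0, 0, 0, 0, 50]]}' > mv.in && python3 nudge.py mv.in; python3 goal.py 80; python3 goal.py 30
```

```text
clock: 10.7
eef_pos: [551.5, -197.6, 109.7]
tool_rot: [-3.131, -0.221, 2.804]
force: [0.6, 0.6, -1.5]
width: 58.5
gripper_force: 66.2
clock: 10.9
eef_pos: [553.1, -193.7, 110.8]
tool_rot: [-3.134, -0.219, 2.807]
force: [0.8, 0.3, -1.4]
width: 58.5
gripper_force: 66.2
target [551.61, -206.09, 107.89, 3.14, -0.22, 2.81]
d [ -3.2 -12.1   2.3] d_goalaxes [ -3.3 -12.1   2.2] rv [-0.008 -0.     0.001] pose [ 553.1 -193.7  110.8] [-3.134 -0.219  2.807] q6 1.07 w 58.5 [ 0.8  0.3 -1.4]
target [551.61, -206.09, 57.89, 3.14, -0.22, 2.81]
d [-14.1 -11.7  51.1] d_goalaxes [-14.1 -12.1  51. ] rv [-0.008 -0.     0.001] pose [ 553.1 -193.7  110.8] [-3.134 -0.219  2.807] q6 1.07 w 58.5 [ 0.8  0.3 -1.4]
```

Move to 30 mm above the stand and look.

Units first: shifts go in shares of 50 mm and turns go in shares of 4 rad. So 15 mm is 0.3, 13 mm is 0.26, -0.008 rad is -0.002.

```bash
echo '{"increments":[[-0.08, -0.08, 0.3, -0.002, 0, 0, 50], [-0.08, -0.08, 0.3, 0, 0, 0, 50], [-0.08, -0.08, 0.26, 0, 0, 0, 50], [-0.04, 0, 0.16, 0, 0, 0, 50], [0, 0, 0, 0, 0, 0, 50], [0, 0, 0, 0, 0, 0, 50], [0, 0, 0, 0, 0, 0, 50]]}' > mv.in && python3 nudge.py mv.in; python3 goal.py 30
python3 - <<'E'
from tp import *
s=status.read_state();sd=viewer.get_image('side');sc=viewer.get_image('scene');w=viewer.get_image('wrist')
for n,i in(('sd7',sd),('sc7',sc),('w7',w)): cv2.imwrite(f'pics/{n}.png',i)
cv2.imwrite('pics/7.png',np.vstack([np.hstack([cv2.resize(sd[170:290,350:460],(400,436),interpolation=cv2.INTER_CUBIC)[:420],cv2.resize(sc[210:330,275:395],(400,420),interpolation=cv2.INTER_CUBIC)])]))
E
```

```text
clock: 11.6
eef_pos: [551.9, -208.0, 58.0]
tool_rot: [-3.14, -0.218, 2.805]
force: [0.2, 0.5, -1.3]
width: 58.3
gripper_force: 66.2
target [551.61, -206.09, 57.89, 3.14, -0.22, 2.81]
d [0.8 1.7 0.3] d_goalaxes [0.8 1.7 0.3] rv [-0.001  0.001 -0.001] pose [ 551.9 -208.    58. ] [-3.14  -0.218  2.805] q6 0.99 w 58.3 [ 0.2  0.5 -1.3]
```

View pics/7.png

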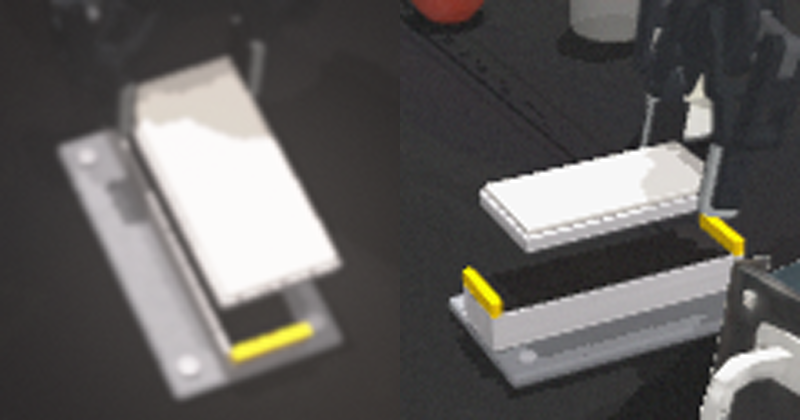

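Side crop: tile level above the stand, free end over the near lip at about (425,263); scene: free-end top corners near (299.6,263.7) and (312.5,277.4). Computing where the tile would land.

Run:
```python
from tp import *
sd=cv2.imread('pics/sd7.png');cs,cd=cam('scene'),cam('side')
mk=mask(sd,(0,0,165),(180,40,255),(384,180,446,256));mk=cv2.morphologyEx(mk,cv2.MORPH_OPEN,np.ones((3,3)));q,a=quad(mk);print(q.tolist())
u=np.array([np.cos(-.336),np.sin(-.336)]);v=np.array([-u[1],u[0]])
P=np.array([onz(cd,p,72)[:2] for p in q]);print('side',((P-[509.2,-191.3])@np.array([u,v]).T).round(1).tolist())
P=np.array([onz(cs,p,72)[:2] for p in ((299.6,263.7),(312.5,277.4))]);print('scene',((P-[509.2,-191.3])@np.array([u,v]).T).round(1).tolist())
for a in ((411,252),(443,242)):
  for b in ((299.6,263.7),(312.5,277.4)):
    X,e=tri((cd,cs),(a,b));print(X.round(1),np.round(e,1),((X[:2]-[509.2,-191.3])@np.array([u,v]).T).round(1))
# lips inner edges in stand frame, scene+side
sc=cv2.imread('pics/sc7.png')
```

```text
[[444.0, 243.0], [411.0, 254.0], [382.0, 196.0], [413.0, 186.0]]
side [[-62.5, -33.8], [-62.3, 26.7], [56.9, 27.3], [57.4, -32.8]]
scene [[-56.7, 30.5], [-57.8, -28.4]]
[ 461.9 -147.4   74.2] [0.6 0.6] [-59.1  25.8]
[ 472.1 -163.1   46.8] [5.1 5.1] [-44.4  14.4]
[ 433.1 -186.    98.9] [3.3 3.3] [-73.6 -20.1]
[ 441.6 -202.1   74. ] [0.7 0.7] [-60.3 -32.4]
```

Scaled: 8 mm is 0.16, 2.5 mm is 0.05.

```bash
echo '{"increments":[[-0.02, 0.05, 0.1, 0, 0, 0, 50], [-0.034, 0, 0.16, 0, 0, 0, 50], [-0.03, 0, 0.14, 0, 0, 0, 50], [0, 0, 0, 0, 0, 0, 50], [0, 0, 0, 0, 0, 0, 50], [0, 0, 0, 0, 0, 0, 50]]}' > mv.in && python3 nudge.py mv.in; python3 goal.py 10;  python3 - <<'E'
from tp import *
sd=viewer.get_image('side');sc=viewer.get_image('scene');cs,cd=cam('scene'),cam('side')
for n,i in(('sd8',sd),('sc8',sc)): cv2.imwrite(f'pics/{n}.png',i)
cv2.imwrite('pics/8.png',np.vstack([np.hstack([cv2.resize(sd[185:285,370:470],(400,400),interpolation=cv2.INTER_CUBIC),cv2.resize(sc[225:325,285:385],(400,400),interpolation=cv2.INTER_CUBIC)])]))
mk=mask(sd,(0,0,165),(180,40,255),(384,185,446,265));mk=cv2.morphologyEx(mk,cv2.MORPH_OPEN,np.ones((3,3)));print(quad(mk)[0].tolist())
E
```

```text
clock: 12.35
eef_pos: [552.0, -205.9, 37.1]
tool_rot: [-3.14, -0.219, 2.805]
force: [-0.0, -0.2, -1.1]
width: 58.7
gripper_force: 66.2
target [551.61, -206.09, 37.89, 3.14, -0.22, 2.81]
d [ 0.5 -0.3 -0.7] d_goalaxes [ 0.5 -0.3 -0.7] rv [-0.001 -0.    -0.001] pose [ 552.  -205.9   37.1] [-3.14  -0.219  2.805] q6 0.96 w 58.7 [-0.  -0.2 -1.1]
[[440.0, 249.0], [407.0, 260.0], [379.0, 202.0], [410.0, 193.0]]
```

View pics/8.png

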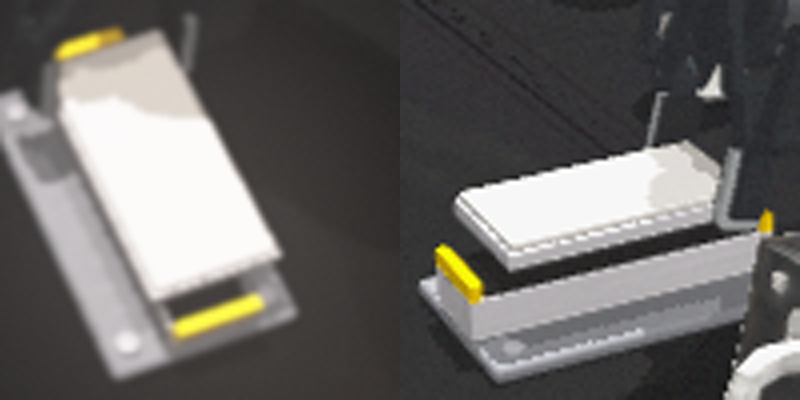

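Both crops show the tile level just above the bridge; free-end top corners at side (408.8,257.5),(440,247) and scene (298.8,275),(312,286.3), slack to the near lip visible.

Run:
```python
from tp import *
cs,cd=cam('scene'),cam('side');u=np.array([np.cos(-.336),np.sin(-.336)]);v=np.array([-u[1],u[0]]);f=lambda X:((X[:2]-[509.2,-191.3])@np.array([u,v]).T).round(1)
for a,b in (((408.75,257.5),(298.75,275)),((440,247),(312,286.25)),((410,193),(456/1-0,0))):
  if b[1]: X,e=tri((cd,cs),(a,b));print(X.round(1),np.round(e,1),f(X))
for z in (50,52): print(z,[f(onz(cd,p,z)).tolist() for p in ((408.75,257.5),(440,247),(384.5,201.25),(410,193))],[f(onz(cs,p,z)).tolist() for p in ((298.75,275),(312,286.25),(456.5-100+0,261))])
# lip ends in side/scene: near lip
for a,b in (((413.75,267.5),(294.5,287)),((435.5,260),(305,299))): X,e=tri((cd,cs),(a,b));print('lip',X.round(1),np.round(e,1),f(X))
# yellow & tile corner check of yellow extents in stand frame, side original image, z=36
sd=cv2.imread('pics/side0.png');mk=mask(sd,(20,120,120),(35,255,255),(370,185,445,275))
for r in ((370,185,445,230),(370,230,445,275)):
  k=np.zeros_like(mk);k[r[1]:r[3],r[0]:r[2]]=mk[r[1]:r[3],r[0]:r[2]];q,_=quad(k);print([f(onz(cd,p,36)).tolist() for p in q])
```

```text
[ 460.9 -146.7   52.7] [0.4 0.4] [-60.3  26.2]
[ 441.6 -200.4   56.9] [0.7 0.7] [-60.9 -30.9]
50 [[-58.9, 25.1], [-59.1, -33.7], [56.7, 19.4], [57.1, -31.0]] [[-58.9, 30.9], [-55.0, -18.7], [61.1, 36.2]]
52 [[-59.7, 25.8], [-59.8, -32.8], [55.7, 20.2], [56.1, -30.2]] [[-60.4, 27.2], [-56.4, -22.1], [59.0, 32.5]]
lip [ 446.7 -149.1   34.4] [0.5 0.5] [-72.9  19.3]
lip [ 434.1 -189.9   31.3] [0.9 0.9] [-71.4 -23.5]
[[65.3, -21.3], [63.8, 25.3], [75.6, 20.2], [75.0, -19.7]]
[[-79.2, -19.6], [-77.1, 24.7], [-68.1, 16.8], [-67.8, -15.7]]
```

Scaled: 4 mm is 0.08, 1.5 mm is 0.03.

```bash
echo '{"increments":[[-0.018, 0.03, 0.08, 0, 0, 0, 50], [-0.012, 0, 0.05, 0, 0, 0, 50], [-0.004, 0, 0.02, 0, 0, 0, 50], [0, 0, 0, 0, 0, 0, 50], [0, 0, 0, 0, 0, 0, 50]]}' > mv.in && python3 nudge.py mv.in; python3 goal.py 0;  echo '{"increments":[[-0.004, 0, 0.02, 0, 0, 0, 50], [0, 0, 0, 0, 0, 0, 50]]}' > mv.in && python3 nudge.py mv.in;python3 goal.py 0
```

```text
clock: 12.95
eef_pos: [552.4, -204.5, 29.4]
tool_rot: [-3.14, -0.22, 2.805]
force: [0.3, -0.2, -2.2]
width: 58.6
gripper_force: 66.2
target [551.61, -206.09, 27.89, 3.14, -0.22, 2.81]
d [-0.1 -1.7  1.5] d_goalaxes [-0.1 -1.7  1.5] rv [-0.001 -0.001 -0.001] pose [ 552.4 -204.5   29.4] [-3.14  -0.22   2.805] q6 0.95 w 58.6 [ 0.3 -0.2 -2.2]
clock: 13.15
eef_pos: [552.3, -204.5, 28.3]
tool_rot: [-3.14, -0.219, 2.805]
force: [0.5, 0.0, -2.1]
width: 58.7
gripper_force: 66.2
target [551.61, -206.09, 27.89, 3.14, -0.22, 2.81]
d [ 0.  -1.7  0.5] d_goalaxes [ 0.  -1.7  0.5] rv [-0.001 -0.    -0.001] pose [ 552.3 -204.5   28.3] [-3.14  -0.219  2.805] q6 0.95 w 58.7 [ 0.5  0.  -2.1]
```

Scaled: 1 mm is 0.02, -0.2 mm is -0.004.

```bash
echo '{"increments":[[-0.004, 0, 0.02, 0, 0, 0, 50], [0, 0, 0, 0, 0, 0, 50]]}' > mv.in && python3 nudge.py mv.in;echo '{"increments":[[-0.004, 0, 0.016, 0, 0, 0, 50], [0, 0, 0, 0, 0, 0, 50]]}' > mv.in && python3 nudge.py mv.in;python3 - <<'E'
from tp import *
cs,cd=cam('scene'),cam('side')
sd=viewer.get_image('side');sc=viewer.get_image('scene')
cv2.imwrite('pics/sd9.png',sd);cv2.imwrite('pics/sc9.png',sc)
cv2.imwrite('pics/9.png',np.vstack([np.hstack([cv2.resize(sd[190:280,370:460],(400,400),interpolation=cv2.INTER_CUBIC),cv2.resize(sc[240:330,285:375],(400,400),interpolation=cv2.INTER_CUBIC)])]))
E
```

```text
clock: 13.35
eef_pos: [552.2, -204.5, 27.3]
tool_rot: [-3.14, -0.22, 2.805]
force: [-0.4, -0.3, -0.8]
width: 58.5
gripper_force: 66.2
clock: 13.55
eef_pos: [552.3, -204.5, 26.4]
tool_rot: [-3.14, -0.22, 2.805]
force: [-0.4, 1.1, -2.0]
width: 58.1
gripper_force: 66.2
```

View pics/9.png

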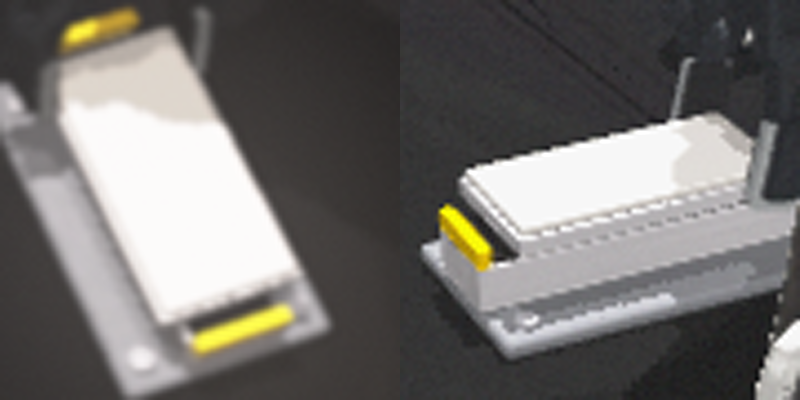

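Tile hovers about a millimetre above the bridge: side free-edge corners at crop (160,320) and (298,275), lip from (192,345) to (291,312), gap visible. Checking centring numerically.

Run:
```python
from tp import *
cs,cd=cam('scene'),cam('side');u=np.array([np.cos(-.336),np.sin(-.336)]);v=np.array([-u[1],u[0]]);f=lambda X:((X[:2]-[509.2,-191.3])@np.array([u,v]).T).round(1).tolist()
S=lambda x,y:(370+x/4.444,190+y/4.444); C=lambda x,y:(285+(x-400)/4.444,240+y/4.444)
print('side tile z43',[f(onz(cd,S(*p),43)) for p in ((157,318),(298,274),(172,28))])
print('scene tile z43',[f(onz(cs,C(*p),43)) for p in ((463,180),(518,233),(713,113))])
print('side lip z36 top',[f(onz(cd,S(*p),36)) for p in ((190,338),(290,308))],'scene lip top z36',[f(onz(cs,C(*p),36)) for p in ((443,208),(488,253),(492,246),(449,204))])
for a,b in (((157,318),(463,180)),((298,274),(518,233)),((172,28),(713,113))):
  X,e=tri((cd,cs),(S(*a),C(*b)));print('tri',X.round(1),np.round(e,1),f(X))
```

```text
side tile z43 [[-61.4, 31.3], [-62.9, -28.0], [55.0, -28.8]]
scene tile z43 [[-61.4, 23.4], [-59.4, -26.5], [57.1, 33.0]]
side lip z36 top [[-70.9, 20.4], [-72.5, -21.5]] scene lip top z36 [[-72.8, 17.3], [-71.1, -24.1], [-67.5, -19.8], [-69.4, 19.3]]
tri [ 462.9 -143.5   39.3] [0.6 0.6] [-59.5, 29.8]
tri [ 441.8 -197.6   43.6] [1.4 1.4] [-61.6, -28.2]
tri [ 537.8 -217.1   71.2] [4.9 4.9] [35.5, -15.0]
```

Scaled: -1.2 mm is -0.024, -1 mm is -0.02.

```bash
echo '{"increments":[[-0.024, -0.02, 0.016, 0, 0, 0, 50], [0, 0, 0, 0, 0, 0, 50]]}' > mv.in && python3 nudge.py mv.in;echo '{"increments":[[-0.004, 0, 0.016, 0, 0, 0, 50], [0, 0, 0, 0, 0, 0, 50]]}' > mv.in && python3 nudge.py mv.in;echo '{"increments":[[-0.004, 0, 0.016, 0, 0, 0, 50], [0, 0, 0, 0, 0, 0, 50]]}' > mv.in && python3 nudge.py mv.in; python3 goal.py 0
```

```text
clock: 13.85
eef_pos: [553.0, -206.1, 25.4]
tool_rot: [-3.14, -0.219, 2.804]
force: [0.3, 0.1, -1.6]
width: 58.4
gripper_force: 66.2
clock: 14.05
eef_pos: [552.9, -205.8, 24.6]
tool_rot: [-3.14, -0.22, 2.805]
force: [-0.7, 0.2, -1.6]
width: 58.5
gripper_force: 66.2
clock: 14.25
eef_pos: [552.9, -205.7, 23.7]
tool_rot: [-3.14, -0.22, 2.805]
force: [0.5, 0.5, -1.8]
width: 58.4
gripper_force: 66.2
target [551.61, -206.09, 27.89, 3.14, -0.22, 2.81]
d [ 2.  -0.8 -3.8] d_goalaxes [ 2.  -0.8 -3.8] rv [-0.001 -0.001 -0.001] pose [ 552.9 -205.7   23.7] [-3.14  -0.22   2.805] q6 0.94 w 58.4 [ 0.5  0.5 -1.8]
```

Scaled: 0.8 mm is 0.016, -0.2 mm is -0.004.

```bash
echo '{"increments":[[-0.004, 0, 0.016, 0, 0, 0, 50], [0, 0, 0, 0, 0, 0, 50]]}' > mv.in && python3 nudge.py mv.in;echo '{"increments":[[-0.004, 0, 0.016, 0, 0, 0, 50], [0, 0, 0, 0, 0, 0, 50]]}' > mv.in && python3 nudge.py mv.in;echo '{"increments":[[-0.004, 0, 0.016, 0, 0, 0, 50], [0, 0, 0, 0, 0, 0, 50]]}' > mv.in && python3 nudge.py mv.in| grep -A3 pos
```

```text
clock: 14.45
eef_pos: [552.9, -205.8, 22.9]
tool_rot: [-3.14, -0.22, 2.805]
force: [0.4, 1.2, -1.5]
width: 58.5
gripper_force: 66.2
clock: 14.65
eef_pos: [553.1, -205.8, 22.2]
tool_rot: [-3.14, -0.219, 2.805]
force: [0.6, -0.1, -0.7]
width: 58.8
gripper_force: 66.4
eef_pos: [553.1, -205.8, 22.1]
tool_rot: [-3.14, -0.22, 2.805]
force: [-0.9, 0.3, 4.9]
width: 58.4
```

I notice I have already viewed more than the ten pictures allowed; from here I use numbers only. Contact reached (5 N). Checking from the moment which part touches.

Run:
```python
from tp import *
F=[];T=[]
for i in range(3):
    sd=viewer.get_image('side');s=status.read_state();F.append(s['force']);T.append(s['torque'])
F=np.mean(F,0);T=np.mean(T,0);u=np.array([np.cos(-.336),np.sin(-.336),0]);v=np.array([-u[1],u[0],0])
print(F.round(2),'torque about stand x,y',(T@u).round(3),(T@v).round(3),s['eef_pos'].round(1))
sc=viewer.get_image('scene');cv2.imwrite('pics/sc10.png',sc);cv2.imwrite('pics/sd10.png',sd)
# bottom silhouette of tile side in side view: yellow lips visible?
for n,im,roi in (('side',sd,(370,185,445,275)),('scene',sc,(280,265,385,315))): print(n,cen(mask(im,(20,120,120),(35,255,255),roi)))
mk=mask(sd,(0,0,165),(180,40,255),(380,190,446,268));mk=cv2.morphologyEx(mk,cv2.MORPH_OPEN,np.ones((3,3)));print(quad(mk)[0].tolist())
```

```text
[-0.86  0.19  5.52] torque about stand x,y 0.009 0.276 [ 553.1 -205.8   22.1]
side (array([[423.67256637, 263.69911504],
       [392.37179487, 195.8974359 ]]), array([113,  78], dtype=int32))
scene (array([[299.46590909, 293.01136364],
       [365.33333333, 271.16666667],
       [377.        , 281.        ]]), array([88,  6,  3], dtype=int32))
[[447.0, 265.0], [405.0, 262.0], [377.0, 207.0], [407.0, 197.0]]
```

Contact lies near the tile's middle (49 mm from the TCP), so it is bearing flat. Releasing and backing out along the tool axis.

Scaled: -40 mm is -0.8, -25 mm is -0.5.

```bash
echo '{"increments":[[0, 0, 0, 0, 0, 0, 64], [0, 0, 0, 0, 0, 0, 70], [0, 0, 0, 0, 0, 0, 80], [0, 0, 0, 0, 0, 0, 80], [0, 0, 0, 0, 0, 0, 80], [0, 0, -0.12, 0, 0, 0, 80], [0, 0, -0.24, 0, 0, 0, 80], [0, 0, -0.5, 0, 0, 0, 80], [0, 0, -0.8, 0, 0, 0, 80], [0, 0, -0.8, 0, 0, 0, 80], [0, 0, -0.8, 0, 0, 0, 80], [0, 0, 0, 0, 0, 0, 80]]}' > mv.in && python3 nudge.py mv.in
python3 - <<'E'
from tp import *
s=status.read_state();sd=viewer.get_image('side');sc=viewer.get_image('scene');w=viewer.get_image('wrist');cv2.imwrite('pics/w11.png',w);cv2.imwrite('pics/sd11.png',sd);cv2.imwrite('pics/sc11.png',sc)
cs,cd,cw=cam('scene'),cam('side'),cam('wrist',s);u=np.array([np.cos(-.336),np.sin(-.336)]);v=np.array([-u[1],u[0]]);f=lambda X:((X[:2]-[509.2,-191.3])@np.array([u,v]).T).round(1).tolist()
W=((0,0,200),(180,35,255));Y=((20,120,120),(35,255,255))
for n,im,c,rw,ry in (('side',sd,cd,(380,190,446,268),(370,180,450,280)),('scene',sc,cs,(290,255,385,315),(280,255,390,320)),('wrist',w,cw,(0,0,640,480),(0,0,640,480))):
    q,a=quad(cv2.morphologyEx(mask(im,*W,rw),cv2.MORPH_OPEN,np.ones((3,3))));k=mask(im,*Y,ry);cc,ar=cen(k)
    print(n,a,q.tolist(),'z42',[f(onz(c,p,42)) for p in q],np.mean([f(onz(c,p,42)) for p in q],0),'yel',cc.round(1).tolist(),ar,[f(onz(c,p,34)) for p in cc[:2]])
E
```

```text
clock: 16.25
eef_pos: [591.5, -217.7, 187.4]
tool_rot: [-3.142, -0.207, 2.804]
force: [-0.0, -0.7, -1.3]
width: 79.7
gripper_force: 0.0
side 1903.0 [[437.0, 252.0], [406.0, 262.0], [378.0, 205.0], [408.0, 197.0]] z42 [[-63.1, -28.0], [-62.2, 30.2], [57.5, 30.7], [54.6, -27.4]] [-3.3    1.375] yel [[423.7, 263.7], [389.6, 196.3]] [113 112] [[-72.6, 0.1], [71.4, 0.6]]
scene 915.0 [[372.0, 280.0], [314.0, 294.0], [299.0, 280.0], [357.0, 267.0]] z42 [[56.0, -30.9], [-57.2, -31.7], [-60.2, 27.2], [57.5, 27.5]] [-0.975 -1.975] yel [[299.5, 293.0], [371.4, 275.7]] [88 74] [[-72.6, -4.0], [71.6, -2.2]]
wrist 15282.0 [[363.0, 246.0], [265.0, 247.0], [259.0, 73.0], [363.0, 65.0]] z42 [[74.8, 41.7], [75.5, -35.1], [-56.6, -38.1], [-62.3, 40.4]] [7.85  2.225] yel [[311.8, 60.9], [311.9, 249.1]] [574 173] [[-68.2, 1.8], [78.0, 1.6]]
```

Run:
```python
from tp import *
sd=cv2.imread('pics/sd11.png');sc=cv2.imread('pics/sc11.png')
cs,cd=cam('scene'),cam('side');u=np.array([np.cos(-.336),np.sin(-.336),0]);v=np.array([-u[1],u[0],0]);o=np.array([509.2,-191.3,0])
def proj(c,X): K,Rw,t=c; p=K@(Rw.T@(X-t)); return p[:2]/p[2]
# brightness + hue profile along stand x axis at tile-top plane z42
for n,im,c in (('side',sd,cd),('scene',sc,cs)):
  hsv=cv2.cvtColor(im,cv2.COLOR_BGR2HSV).astype(np.float32)
  for y0 in (-10,0,10):
    r=[]
    for x in list(range(-80,-54,2))+list(range(50,84,2)):
      p=proj(c,o+u*x+v*y0+[0,0,42]); g=cv2.getRectSubPix(im,(1,1),tuple(map(float,p)))[0,0]; r.append(f"{x}:{'Y' if int(g[2])-int(g[0])>50 else ''}{int(g[1])}")
    print(n,y0,' '.join(r))
```

```text
side -10 -80:Y143 -78:Y200 -76:Y246 -74:Y246 -72:Y203 -70:Y120 -68:78 -66:84 -64:128 -62:186 -60:216 -58:237 -56:249 50:223 52:234 54:236 56:200 58:141 60:119 62:Y136 64:Y184 66:Y236 68:Y248 70:Y234 72:Y153 74:82 76:57 78:53 80:53 82:54
side 0 -80:Y144 -78:Y204 -76:Y245 -74:Y246 -72:Y196 -70:113 -68:76 -66:86 -64:133 -62:190 -60:223 -58:240 -56:250 50:213 52:212 54:203 56:172 58:124 60:109 62:Y127 64:Y181 66:Y232 68:Y246 70:Y217 72:Y146 74:76 76:55 78:53 80:53 82:53
side 10 -80:Y144 -78:Y208 -76:Y246 -74:Y246 -72:Y197 -70:Y113 -68:75 -66:86 -64:139 -62:199 -60:224 -58:242 -56:250 50:213 52:212 54:202 56:163 58:120 60:108 62:Y133 64:Y185 66:Y238 68:Y248 70:Y220 72:Y138 74:77 76:57 78:55 80:54 82:53
scene -10 -80:Y161 -78:Y226 -76:Y247 -74:Y230 -72:Y124 -70:64 -68:73 -66:145 -64:162 -62:225 -60:197 -58:211 -56:243 50:219 52:226 54:244 56:223 58:Y173 60:Y146 62:Y177 64:Y221 66:Y247 68:Y231 70:Y107 72:51 74:44 76:47 78:49 80:46 82:47
scene 0 -80:Y155 -78:Y222 -76:Y247 -74:Y221 -72:Y107 -70:59 -68:93 -66:136 -64:156 -62:221 -60:198 -58:214 -56:247 50:219 52:219 54:218 56:204 58:154 60:Y140 62:Y172 64:Y236 66:Y246 68:Y213 70:Y122 72:59 74:51 76:51 78:49 80:50 82:50
scene 10 -80:53 -78:63 -76:Y100 -74:Y123 -72:70 -70:56 -68:80 -66:124 -64:166 -62:230 -60:204 -58:220 -56:246 50:220 52:219 54:220 56:206 58:124 60:66 62:56 64:Y133 66:Y179 68:Y159 70:Y99 72:57 74:52 76:52 78:50 80:52 82:48
```

```bash
python3 -c "
from cell import ctrl, viewer, status, workorder
print(workorder.finish_job())"
```

```text
the job is handed in; nothing more can be done
None
```

The tile is on the viewing stand, white face up and lengthwise. By the last camera measurements it is within about 2 mm of centre and 0.01 rad of the stand's axis. It was not dropped, the arm stayed well clear of the beaker, and I handed the job in at about 16.4 s with the robot clear. One lapse: I viewed 12 pictures, over the limit of 10.

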